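# Seat the spice grinder's jar and hold it on low

### The arm

A 6-joint arm with a two-finger parallel gripper is mounted at the origin on the work surface; the furniture and walls round the work are solid. World frame = base frame: x ahead of the robot, y to its left, z up, the work surface at z = 0. Lengths are in m, angles in degrees, forces in N, time in s.
With the tool pointing down it reaches from about 0.3 to 0.75 m from the base axis. Payload 8.5 kg.
Tool frame: the origin (TCP) lies between the finger pads, 19 mm behind the fingertips; this is the grasp point; z points along the fingers, y is the direction in which the jaws open and shut (so a half turn about z gives the same grasp; the last joint's range is limited). The gripper opens to 85 mm and grips with 20 to 120 N. Pads are 22 mm wide; open, the fingers measure 114 mm over their backs; the gripper's body (76 mm by 85 mm) begins 54 mm behind the grasp point. The pads swing forward as they close: fully open they stand 13 mm farther back than shut.
Start: joints at [56.247, 21.807, 74.336, -0, 83.858, -12.336], TCP at [0.201, 0.512, 0.25] pointing down, gripper open.
Joint ranges: [-178.18, 178.18], [-50.72, 133.34], [12.68, 142.11], [-81.47, 261.47], [9.98, 163.14], [-165.26, 165.26]. Speed limits (degrees/s): [136.94, 136.94, 180, 180, 180, 180].

### API

Orientations are given as a 3x3 rotation matrix whose columns are the frame's x, y, z axes.
In Python, from rig import env, vision, close_job, spotter gives the robot as it stands. The module is installed in compiled form; this text tells all that it offers.
- The arm moves only by the tool jog_arm, never from a script. Its argument "plan" is a list that holds one entry, the list of rows, each a list of 6 numbers: the shift along the tool's x, y, z in units of 40 mm (1.0 is 40 mm), then the turn, a rotation vector about the tool's x, y, z in units of 0.15 rad (1.0 is 0.15 rad). A call has 1 to 10 rows; each row shifts and turns the commanded pose from where the row before left it, along the tool's axes as they then stand; what a row does not reach is not made up. A row lasts 1/10 s, in which the tool goes at most 50 mm and 8.59 degrees, less where a joint would pass 70% of its speed; a pose out of reach is approached as far as the arm can. A call with a number of a shift or a turn outside -1 to 1 is refused whole. A call with a gripper value outside its range is refused whole. "grip" is the opening, from -1 (shut) to 1 (fully open), set as the call begins (left out, the last holds). The fingers move at their own pace and stop on an object; "squeeze" is the grip in N (left out, the last holds). Time passes only in rows, so rows that do not move let the fingers close. It gives the time, the measured TCP pose, the force and the opening at its end, in the units of the state.
- env.observe(): the state, without advancing time (a new reading comes with each control period).
- vision.get_image(name): name is "scene" or "top"; returns (picture, depth): 400x640x3 uint8, red, green, blue; 400x640 float32, m along the optical axis (not along the pixel's ray), 0 where there is no reading.
- vision.camera_info(name): a dict with "fx", "fy", "cx", "cy" (pixels), "rvec" (rotation vector, rad) and "tvec" (3), from world to camera coordinates, as OpenCV has them. Camera axes: x right, y down, z forward; pixel columns grow to the right and rows downward; lengths in m; the calibration is good to about 2 mm. A picture is of the moment at which its call begins. camera_info takes no time and is no camera call.
- close_job(): hands the job in, once; it reports no verdict.
Trained networks look in the newest picture that a camera, given by its name, has taken for a name from the list of things; names that differ only in an ending like _2 or _b are one class to them, and where a whole thing is asked for, a point or a joint stands for the part that bears it (a point fixed in the world has none). Each returns a list of dicts, best first, with "score" (0 to 1); they miss things now and then, are a little off and sometimes report something else, mostly with a low value. They report only what shows in the picture. A call takes as long as a camera call.
- spotter.trace(camera, query): "pixels" (400x640 bool, what is visible of it) and "rect" ([left, top, right, bottom] in pixels, round what is visible of it).
The state is a dict: "time_s": time; "q": joint angles; "qvel": joint speeds; "joint_efforts": joint torques, N m; "position": TCP position; "tool_rot": TCP orientation; "ft_force": force on the tool from outside, world axes, zero at the start; "wrist_torque": the same for the moment, N m; "grip_width": finger opening in m.
Only numpy, scipy, OpenCV 4.12 (cv2) and the standard library are available. Lean on these libraries where they do the work, as an engineer would, in place of code of your own. Each camera call takes 0.05 s, during which the arm holds its last target.

### The job

Pick up the steel grinder jar by the orange bar on its lid and set it gently on the grinder's seat, so that both pegs enter its foot and it stands fully home, and let it go. Then, with the fingertips, press the round red-and-yellow button straight down about halfway (low speed: its yellow band has just gone into the steel collar), never to the bottom, and finish while still holding it there. Leave the pepper mill, the salt shaker and the toothpick pot where they stand.

Things in the scene. Friction and masses are not known exactly. Their poses are not given: they have to be found in the camera images.
- grinder_base: Black motor base with a steel trim line, fixed to the table, 110 (x) x 250 (y) mm; flat top 45 mm above the table. Origin: centre of its underside. Along its own y: the steel seat with two pegs is at +65 mm, the push button at -65 mm; yaw about 0.4 rad either way.
- seat (a point): Centre of the square steel seat's top face (88 x 88 mm, 48 mm above the table). Two upright metal pegs stand on it 22 mm either side of this point along its y: 10 mm diameter, 12 mm tall, the last 4 mm tapered to 5.6 mm. Axes as the base's, z up. Fully home the jar's underside lies on this face, its origin at this point, its y along this y.
- jar: Loose jar, 0.2-0.45 kg, 113 mm tall: square black foot 72 x 72 x 16 mm, steel body 68 mm diameter, black lid (top at 80 mm), orange bar on it. Origin: centre of its underside, z up. Two peg holes, 13 mm wide, 16 mm deep, open below 22 mm either side of the origin along its y, in line with the bar; half a turn round fits too. Starts left or right of the base.
- jar_grip (a point): Point in the orange bar grip on the jar's axis, 102 mm above the jar's underside: a good place for the TCP with the tool pointing down. The bar is 18 mm thick along the jar's x (close the fingers along x), 46 mm long along y, from 80 to 113 mm above the underside.
- button_top (a point): Centre of the flat top of the push button, moves with it. Round, 34 mm diameter; at rest its top is 71 mm above the table and 21 mm above the steel collar (50 mm) round it. The lower 8 mm above the collar are yellow, the 13 mm over them red, so halfway down the yellow has just disappeared.
- button (a joint): Downward travel of the spring button in m: 0 at rest, 0.008 halfway (low speed), 0.016 at the bottom stop. It pushes back with 2 N at rest, rising 0.5 N per mm: 6 N halfway, 10 N at the bottom; it springs up when let go.
- pepper_mill: Loose dark turned wooden pepper mill, 58 mm diameter, 163 mm tall; origin at the centre of its underside. Leave alone.
- salt_shaker: Loose salt shaker with a grey top, 44 mm diameter, 90 mm tall; origin at the centre of its underside. Leave alone.
- toothpicks: Loose green pot of toothpicks, 38 mm diameter, 72 mm tall; origin at the centre of its underside. Leave alone.

How it is judged (in metres and radians):
On the way, in this order (a step that is already met when the one before it is completed fails the run):
1. the jar is fully home on the seat over both pegs and let go (horizontal distance between jar and seat below 0.004 m and z of jar in the frame of seat between -0.003 and 0.003 m and angle between the y axis of jar and the y axis of seat, either way round below 0.12 rad and angle between jar's own z axis and vertical below 0.06 rad and contact force between the fingers and jar below 0.3 N), for 0.2 s.
2. the fingers press the button to about half its travel (value of joint button between 0.005 and 0.011 m and contact force between the fingers and button above 1.5 N), for 0.3 s.
At the end, for the whole second after the job is handed in: The jar stands upright on the seat over both pegs (centre within 4 mm, underside within 3 mm of the seat, turned within 0.12 rad, either way round), not touched by the fingers, while the fingers hold the button between 5 and 11 mm of its 16 mm travel, pushing on it with more than 1.5 N (all of step 1 and all of step 2); the arm keeps its last pose, push and grip.
It fails at once if the button is pushed to the bottom (beyond 14.5 mm) (value of joint button above 0.0145 m).
It fails at once if the jar is slammed onto the base (over 40 N) (contact force between jar and grinder_base above 40 N).
It fails at once if the pepper mill is moved more than 30 mm or tipped (distance of pepper_mill from where it was at the start of the episode above 0.03 m or angle between pepper_mill's own z axis and vertical above 0.4 rad).
It fails at once if the salt shaker is moved more than 30 mm or tipped (distance of salt_shaker from where it was at the start of the episode above 0.03 m or angle between salt_shaker's own z axis and vertical above 0.4 rad).
It fails at once if the toothpicks is moved more than 30 mm or tipped (distance of toothpicks from where it was at the start of the episode above 0.03 m or angle between toothpicks's own z axis and vertical above 0.4 rad).
It also fails if it takes over 58 s, if anything falls off the work surface, if the arm or the gripper's body presses on something with over 40 N, if the wrist force passes 120 N, or if a joint passes its speed limit or range.

## Working session

There is one attempt and no reset: what is moved stays moved. The work goes in short steps, Python scripts to look and compute and a tool call to move; the robot and the scene stay as the last step left them, time stands still between calls to the robot, and variables do not carry over. Pictures are saved under pics/ and viewed, and the job is handed in when it is done.

Besides the shell and the picture viewer there is one more tool, called after "Request:" as name([rows], argument=value, ...), one row to a line, values as JSON. jog_arm: Moves the arm, as the interface text tells. Its arguments: {"type":"object","properties":{"plan":{"type":"array"},"grip":{"type":"number"},"squeeze":{"type":"number"}},"required":["plan"]}

```bash
mkdir -p pics; cat > h.py <<'E'
import numpy as np, cv2
from rig import env, vision, close_job, spotter
def cam(n):
    c=vision.camera_info(n); R=cv2.Rodrigues(np.array(c["rvec"],float))[0]; return c,R,np.array(c["tvec"],float).ravel()
def pts(n,depth,mask):
    c,R,t=cam(n); v,u=np.nonzero(mask&(depth>0)); z=depth[v,u]
    P=np.stack([(u-c["cx"])/c["fx"]*z,(v-c["cy"])/c["fy"]*z,z],1)
    return (P-t)@R,u,v
def proj(n,p):
    c,R,t=cam(n); q=R@np.array(p)+t; return (c["fx"]*q[0]/q[2]+c["cx"],c["fy"]*q[1]/q[2]+c["cy"])
def save(n,f):
    im,d=vision.get_image(n); cv2.imwrite("pics/"+f,im[:,:,::-1]); return im,d
E
python3 - <<'E'
from h import *
s=env.observe(); print(s)
for n in("scene","top"):
    im,d=save(n,n+"0.png"); np.savez("/tmp/"+n,im=im,d=d)
    c,R,t=cam(n); print(n,-R.T@t,R[2])
    for q in("jar","grinder_base","button","pepper_mill","salt_shaker","toothpicks"):
        for r in spotter.trace(n,q)[:2]:
            P,u,v=pts(n,d,r["pixels"]); print(q,round(r["score"],2),r["rect"],len(P),np.median(P,0).round(3),P[:,2].max().round(3) if len(P) else 0)
            np.save(f"/tmp/{n}_{q}",r["pixels"]) if r["score"]>.5 else 0
E
```

```text
{'time_s': 0.0, 'q': array([ 5.62479943e+01,  2.18428111e+01,  7.43852077e+01, -2.26150227e-03,
        8.38554215e+01, -1.23371067e+01]), 'qvel': array([-0.08866912, -0.05702066, -0.04059208,  0.10451936, -0.01650901,
       -0.02592293]), 'joint_efforts': array([-1.27579857e-03, -4.48462558e+01, -2.31274939e+01, -2.21716386e-04,
        4.76744099e-03, -1.28065639e-05]), 'position': array([0.2006926 , 0.51180141, 0.249392  ]), 'tool_rot': array([[-9.30962350e-01,  3.65114365e-01, -7.76494426e-04],
       [ 3.65115089e-01,  9.30961574e-01, -1.23265142e-03],
       [ 2.72827730e-04, -1.43106190e-03, -9.99998939e-01]]), 'ft_force': array([ 0.57599506, -0.14223972,  0.2187026 ]), 'wrist_torque': array([-0.00358908, -0.01209756,  0.04497195]), 'grip_width': 0.08532552666477969}
scene [ 0.16716065 -0.62915159  0.46933311] [ 0.50531919  0.74529007 -0.43496577]
jar 0.79 [222.4, 168.8, 256.1, 218.1] 1121 [0.492 0.257 0.051] 0.116
jar 0.28 [371.3, 232.6, 412.9, 320.3] 2291 [ 0.545 -0.284  0.081] 0.164
grinder_base 0.68 [280.4, 204.3, 383.7, 268.4] 3710 [ 0.59  -0.059  0.045] 0.132
button 0.66 [343.2, 219.3, 361.2, 236.5] 241 [ 0.614 -0.089  0.066] 0.073
pepper_mill 0.92 [370.7, 236.2, 412.1, 320.1] 2276 [ 0.545 -0.284  0.079] 0.164
toothpicks 0.7 [420.7, 238.1, 438.9, 272.1] 504 [ 0.704 -0.23   0.037] 0.071
top [4.32042766e-01 1.10516001e-03 1.16078539e+00] [ 0.16566987 -0.0153411  -0.98606194]
jar 0.56 [204.3, 226.6, 240.4, 258.1] 655 [0.495 0.269 0.078] 0.119
grinder_base 0.87 [275.3, 188.9, 356.2, 232.9] 2873 [ 0.604 -0.014  0.045] 0.075
button 0.65 [334.6, 198.1, 337.6, 213.6] 103 [ 0.619 -0.077  0.07 ] 0.075
pepper_mill 0.82 [385.2, 214.9, 415.5, 236.7] 410 [ 0.553 -0.257  0.13 ] 0.165
pepper_mill 0.18 [275.3, 186.4, 358.4, 231.8] 2866 [ 0.604 -0.014  0.045] 0.075
salt_shaker 0.77 [228.2, 176.5, 240.5, 193.3] 194 [0.681 0.235 0.074] 0.091
toothpicks 0.53 [376.7, 171.3, 387.3, 184.6] 137 [ 0.709 -0.219  0.037] 0.073
```

```bash
python3 - <<'E'
import cv2
a=cv2.imread("pics/top0.png");b=cv2.imread("pics/scene0.png")
cv2.imwrite("pics/topc.png",cv2.resize(a[150:290,180:430],None,fx=3.2,fy=3.2,interpolation=2))
cv2.imwrite("pics/scc.png",cv2.resize(b[140:340,200:460],None,fx=3,fy=3,interpolation=2))
E
```

```text
(no output)
```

View pics/topc.png

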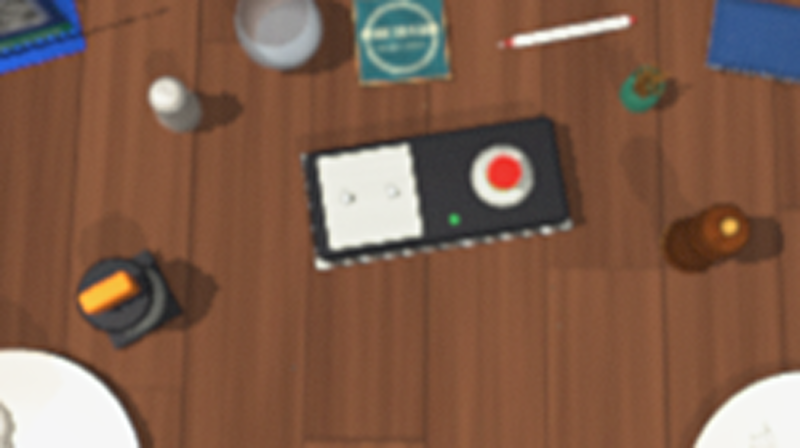

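View pics/scc.png

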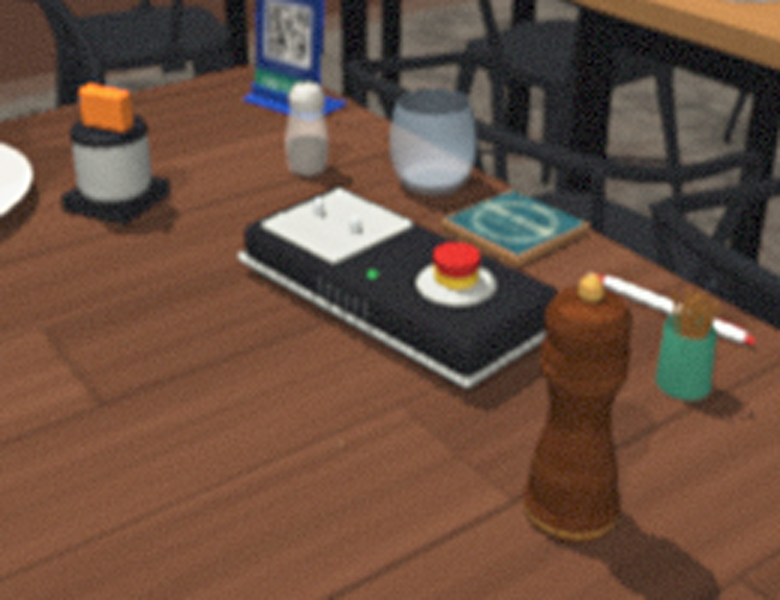

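The top view shows the jar at left (bar around px (213,241)), the base centrally with the seat at left (~(296,211)) and the red button at ~(337,204). The salt shaker, mill and pot are clear of both. Next I'll measure precisely.

```bash
cat >> h.py <<'E'
def ray(n,uv,z):
    c,R,t=cam(n); uv=np.atleast_2d(np.asarray(uv,float)); o=-R.T@t
    d=np.stack([(uv[:,0]-c["cx"])/c["fx"],(uv[:,1]-c["cy"])/c["fy"],np.ones(len(uv))],1)@R
    return o+d*((z-o[2])/d[:,2])[:,None]
def rectplane(n,mask,z):
    # sub-pixel-ish: project mask pixels on plane, min-area rect
    v,u=np.nonzero(mask); P=ray(n,np.stack([u,v],1),z)[:,:2].astype(np.float32)
    r=cv2.minAreaRect(P*1000); b=cv2.boxPoints(r)/1000
    e=[b[1]-b[0],b[2]-b[1]]; L=e[int(np.linalg.norm(e[1])>np.linalg.norm(e[0]))]
    return P.mean(0).round(4),(np.array(r[0])/1000).round(4),np.array(r[1]).round(1),round((np.degrees(np.arctan2(L[1],L[0])))%180,1)
E
cat > m.py <<'E'
from h import *
for n in("top","scene"):
    f=np.load(f"/tmp/{n}.npz"); im,d=f["im"],f["d"]
    hsv=cv2.cvtColor(im,cv2.COLOR_RGB2HSV); H,S,V=[hsv[...,i].astype(int) for i in range(3)]
    jm=cv2.dilate(np.load(f"/tmp/{n}_jar.npy").astype(np.uint8),np.ones((5,5)))>0
    bm=cv2.dilate(np.load(f"/tmp/{n}_grinder_base.npy").astype(np.uint8),np.ones((7,7)))>0
    orange=jm&(H>8)&(H<24)&(S>150)&(V>150)
    P,u,v=pts(n,d,orange); print(n,"orange",len(P),P.min(0).round(3),P.max(0).round(3))
    z=P[:,2]; T=P[z>.109]; print(" topface",len(T),T.mean(0).round(4),rectplane(n,orange,.113))
    if n=="top":
        tm=np.zeros_like(orange); tm[v[z>.108],u[z>.108]]=1; print("  top mask",rectplane(n,tm,.113))
    P,u,v=pts(n,d,bm&(V>170)&(S<60)); k=abs(P[:,2]-.048)<.006
    m=np.zeros_like(orange); m[v[k],u[k]]=1
    nn,lab,st,ce=cv2.connectedComponentsWithStats(m.astype(np.uint8))
    for i in range(1,nn):
        if st[i,4]>60: print(" white",st[i,4],rectplane(n,lab==i,.048 if st[i,4]>300 else .05))
    red=bm&((H<8)|(H>172))&(S>150)&(V>120)
    P,u,v=pts(n,d,red); k=P[:,2]>.067; m=np.zeros_like(red); m[v[k],u[k]]=1
    print(" red",k.sum(),P[k].mean(0).round(4),rectplane(n,m,.071))
    P,u,v=pts(n,d,bm); k=abs(P[:,2]-.045)<.006
    m=np.zeros_like(red); m[v[k],u[k]]=1; m=cv2.morphologyEx(m.astype(np.uint8),cv2.MORPH_OPEN,np.ones((3,3)));print(" base",rectplane(n,m,.045))
    for b in (jm,):
        P,u,v=pts(n,d,b&~orange); 
        for lo,hi in((.004,.02),(.074,.086)):
            k=(P[:,2]>lo)&(P[:,2]<hi); print(" jar slice",lo,k.sum(),P[k].min(0).round(3),P[k].max(0).round(3),P[k].mean(0).round(3))
E
python3 m.py
```

```text
top orange 131 [0.484 0.257 0.077] [0.521 0.312 0.119]
 topface 91 [0.4999 0.28   0.1126] (array([0.5009, 0.2782], dtype=float32), array([0.5008, 0.2784]), array([22.1, 47.4]), np.float32(118.9))
  top mask (array([0.4997, 0.2795], dtype=float32), array([0.4997, 0.2792]), array([17.6, 45.1]), np.float32(121.0))
 white 805 (array([0.5991, 0.0471], dtype=float32), array([0.5996, 0.047 ]), array([89.4, 89.1]), np.float32(9.4))
 white 108 (array([ 0.6143, -0.073 ], dtype=float32), array([ 0.6163, -0.0748]), array([53.4, 43.1]), np.float32(41.4))
 red 74 [ 0.6204 -0.0805  0.0707] (array([ 0.6204, -0.0805], dtype=float32), array([ 0.6205, -0.0817]), array([27.7, 27.3]), np.float32(0.0))
 base (array([ 0.6074, -0.0144], dtype=float32), array([ 0.6088, -0.0157]), array([106.8, 246.3]), np.float32(99.9))
 jar slice 0.004 139 [0.452 0.232 0.004] [0.548 0.3   0.02 ] [0.496 0.262 0.015]
 jar slice 0.074 297 [0.465 0.245 0.074] [0.533 0.313 0.085] [0.498 0.276 0.079]
scene orange 223 [ 0.483  0.254 -0.348] [0.911 1.501 0.116]
 topface 57 [0.4992 0.2747 0.1126] (array([0.4857, 0.2398], dtype=float32), array([0.4855, 0.2402]), array([115.8,  42.1]), np.float32(69.3))
 white 609 (array([0.5961, 0.0425], dtype=float32), array([0.5977, 0.0449]), array([90.9, 89.4]), np.float32(9.4))
 white 104 (array([ 0.6008, -0.0896], dtype=float32), array([ 0.6018, -0.0871]), array([27.9, 55.2]), np.float32(95.3))
 red 108 [ 0.6183 -0.0834  0.0707] (array([ 0.618 , -0.0838], dtype=float32), array([ 0.617 , -0.0851]), array([35.4, 32.8]), np.float32(54.7))
 base (array([ 0.6014, -0.0326], dtype=float32), array([ 0.6048, -0.0229]), array([110.7, 249. ]), np.float32(99.7))
 jar slice 0.004 247 [0.452 0.227 0.004] [0.55  0.299 0.02 ] [0.493 0.258 0.013]
 jar slice 0.074 152 [0.465 0.243 0.074] [0.534 0.306 0.082] [0.494 0.263 0.079]
```

```bash
cat >> h.py <<'E'
from scipy.spatial.transform import Rotation as Ro
def go(p,yawy=None):
    """needed shift (tool units) now, and rotation (tool units) after"""
    s=env.observe(); R=np.array(s["tool_rot"]); d=np.array(p)-s["position"]
    print("t",round(s["time_s"],2),"pos",s["position"].round(4),"yaw_y",np.degrees(np.arctan2(R[1,1],R[0,1])).round(2),"F",s["ft_force"].round(2),"w",round(s["grip_width"],4))
    print("shift units",(R.T@d/.04).round(3),"mm",(np.linalg.norm(d)*1e3).round(1))
    if yawy is not None:
        a=np.radians(yawy); y=np.array([np.cos(a),np.sin(a),0]); z=np.array([0,0,-1.]); T=np.stack([np.cross(y,z),y,z],1)
        r=Ro.from_matrix(R.T@T).as_rotvec(); print("turn units",(r/.15).round(3)," shift if turned first",(T.T@d/.04).round(3))
E
python3 -c "
from h import *
go([.4995,.279,.25],30)"
```

```text
t 0.7 pos [0.2008 0.512  0.25  ] yaw_y 68.58 F [0.15 0.07 0.58] w 0.0852
shift units [-9.079 -2.696  0.   ] mm 378.8
turn units [-0.    -0.     4.489]  shift if turned first [-8.778  3.554  0.   ]
```

Request:
jog_arm([
  [[0,0,0,0,0,0.75],[0,0,0,0,0,0.75],[0,0,0,0,0,0.75],[0,0,0,0,0,0.75],[0,0,0,0,0,0.75],[0,0,0,0,0,0.74],[-0.3,0.12,0,0,0,0],[-0.6,0.24,0,0,0,0],[-0.6,0.24,0,0,0,0],[-0.6,0.24,0,0,0,0]],
], grip=1)

```text
time_s: 1.7
position: [0.2731, 0.4549, 0.2501]
tool_rot: [[-0.503, 0.864, 0.0], [0.864, 0.503, -0.0], [-0.0, 0.0, -1.0]]
ft_force: [0.1, -0.2, -0.7]
grip_width: 0.0853
```

Request:
jog_arm([
  [[-0.6,0.24,0,0,0,0],[-0.6,0.24,0,0,0,0],[-0.6,0.24,0,0,0,0],[-0.6,0.24,0,0,0,0],[-0.6,0.24,0,0,0,0],[-0.6,0.24,0,0,0,0],[-0.6,0.24,0,0,0,0],[-0.6,0.24,0,0,0,0],[-0.6,0.24,0,0,0,0],[-0.6,0.24,0,0,0,0]],
])

```text
time_s: 2.7
position: [0.4761, 0.2946, 0.2501]
tool_rot: [[-0.502, 0.865, 0.0], [0.865, 0.502, -0.0], [-0.0, -0.0, -1.0]]
ft_force: [0.8, 0.4, -0.3]
grip_width: 0.0852
```

```bash
python3 -c "
from h import *
go([.4995,.279,.16],30)"
```

```text
t 2.7 pos [0.4761 0.2946 0.2501] yaw_y 30.17 F [ 0.84  0.41 -0.3 ] w 0.0852
shift units [-0.63   0.31   2.251] mm 94.3
turn units [-0.     0.001  0.019]  shift if turned first [-0.63   0.312  2.251]
```

Request:
jog_arm([
  [[-0.32,0.15,0.2,0,0,0],[-0.31,0.15,0.5,0,0,0],[0,0,0.5,0,0,0],[0,0,0.5,0,0,0],[0,0,0.5,0,0,0],[0,0,0.5,0,0,0],[0,0,0.5,0,0,0],[0,0,0.3,0,0,0],[0,0,0.15,0,0,0],[0,0,0,0,0,0]],
])

```text
time_s: 3.7
position: [0.4979, 0.2803, 0.1036]
tool_rot: [[-0.5, 0.866, -0.001], [0.866, 0.5, -0.0], [0.0, -0.001, -1.0]]
ft_force: [0.6, -0.5, -0.1]
grip_width: 0.0855
```

```bash
python3 -c "
from h import *
go([.4995,.279,.103],30)
save('top','g1.png');save('scene','g2.png')
a=cv2.imread('pics/g1.png')[180:300,160:320];b=cv2.imread('pics/g2.png')[120:240,170:330]
cv2.imwrite('pics/g12.png',np.vstack([cv2.resize(a,None,fx=2.5,fy=2.5),cv2.resize(b,None,fx=2.5,fy=2.5)]))"
```

```text
t 3.7 pos [0.4979 0.2803 0.1036] yaw_y 30.03 F [ 0.57 -0.49 -0.09] w 0.0855
shift units [-0.047  0.019  0.014] mm 2.1
turn units [-0.006 -0.001  0.004]  shift if turned first [-0.047  0.019  0.014]
```

View pics/g12.png

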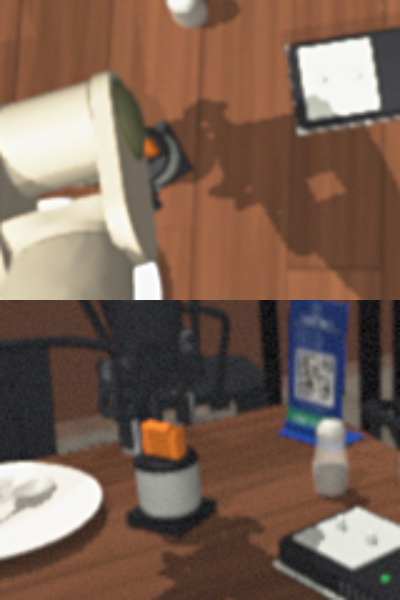

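The top view shows the gripper over the jar. In the scene view the bar stands upright between the fingers. I'll trim the pose and close.

Request:
jog_arm([
  [[-0.045,0.02,0,0,0,0],[0,0,0,0,0,0],[0,0,0,0,0,0],[0,0,0,0,0,0],[0,0,0,0,0,0],[0,0,0,0,0,0],[0,0,0,0,0,0],[0,0,0,0,0,0],[0,0,0,0,0,0],[0,0,0,0,0,0]],
], grip=-1, squeeze=50)

```text
time_s: 4.8
position: [0.4997, 0.2793, 0.1041]
tool_rot: [[-0.5, 0.866, 0.0], [0.866, 0.5, 0.0], [-0.0, 0.0, -1.0]]
ft_force: [1.2, 1.5, 1.3]
grip_width: 0.0171
```

Request:
jog_arm([
  [[0,0,0,0,0,0],[0,0,0,0,0,0],[0,0,-0.1,0,0,0],[0,0,-0.3,0,0,0],[0,0,-0.5,0,0,0],[0,0,-0.5,0,0,0],[0,0,-0.5,0,0,0],[0,0,-0.4,0,0,0],[0,0,-0.1,0,0,0],[0,0,0,0,0,0]],
])

```text
time_s: 5.8
position: [0.4996, 0.2792, 0.2006]
tool_rot: [[-0.5, 0.866, 0.001], [0.866, 0.5, 0.0], [-0.0, 0.001, -1.0]]
ft_force: [0.7, 0.2, -2.0]
grip_width: 0.0172
```

```bash
python3 -c "
from h import *
go([.599,.0465,.21],9.6)
save('scene','l2.png')
b=cv2.imread('pics/l2.png')[80:240,170:330]
cv2.imwrite('pics/l3.png',cv2.resize(b,None,fx=2.5,fy=2.5))"
```

```text
t 5.8 pos [0.4996 0.2792 0.2006] yaw_y 30.0 F [ 0.71  0.23 -1.99] w 0.0172
shift units [-6.281 -0.755 -0.235] mm 253.2
turn units [6.000e-03 1.000e-03 2.373e+00]  shift if turned first [-6.15   1.481 -0.236]
```

View pics/l3.png

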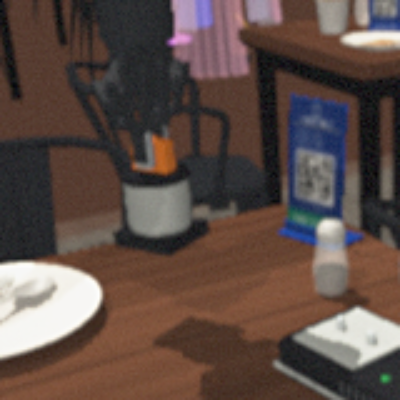

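The jar is lifted and level. I'll carry it to above the seat.

Request:
jog_arm([
  [[0,0,0,0,0,0.4],[0,0,0,0,0,0.6],[0,0,0,0,0,0.6],[0,0,0,0,0,0.5],[0,0,0,0,0,0.27],[-0.2,0.05,0,0,0,0],[-0.4,0.1,0,0,0,0],[-0.5,0.12,0,0,0,0],[-0.5,0.12,0,0,0,0],[-0.5,0.12,0,0,0,0]],
])

```text
time_s: 6.85
position: [0.5343, 0.1977, 0.1996]
tool_rot: [[-0.168, 0.986, -0.001], [0.986, 0.168, -0.0], [-0.0, -0.001, -1.0]]
ft_force: [-0.4, 0.5, -2.7]
grip_width: 0.0173
```

Request:
jog_arm([
  [[-0.5,0.12,0,0,0,0],[-0.5,0.12,0,0,0,0],[-0.5,0.12,0,0,0,0],[-0.5,0.12,0,0,0,0],[-0.5,0.12,0,0,0,0],[-0.5,0.12,0,0,0,0],[-0.5,0.12,0,0,0,0],[-0.4,0.1,0,0,0,0],[-0.1,0.03,0,0,0,0],[0,0,0,0,0,0]],
])

```text
time_s: 7.85
position: [0.5988, 0.0478, 0.1998]
tool_rot: [[-0.166, 0.986, -0.001], [0.986, 0.166, 0.0], [0.0, -0.001, -1.0]]
ft_force: [0.8, 0.5, -2.4]
grip_width: 0.0171
```

```bash
python3 -c "
from h import *
go([.599,.0465,.18],9.6)
for n,q in (('top',0),('scene',0)):
    im,d=save(n,n+'_s1.png'); np.savez('/tmp/'+n+'_s1',im=im,d=d)
a=cv2.imread('pics/top_s1.png')[150:270,220:400];b=cv2.imread('pics/scene_s1.png')[130:290,220:400]
cv2.imwrite('pics/s1.png',np.hstack([cv2.resize(a,None,fx=2.2,fy=2.2,),cv2.resize(b,(396,264))]))
cv2.imwrite('pics/s1b.png',cv2.resize(b,None,fx=3.4,fy=3.4,interpolation=2))"
```

```text
t 7.85 pos [0.5988 0.0478 0.1998] yaw_y 9.58 F [ 0.77  0.5  -2.4 ] w 0.0171
shift units [-0.034 -0.001  0.494] mm 19.8
turn units [-0.003 -0.002 -0.002]  shift if turned first [-0.034 -0.001  0.494]
```

View pics/s1.png

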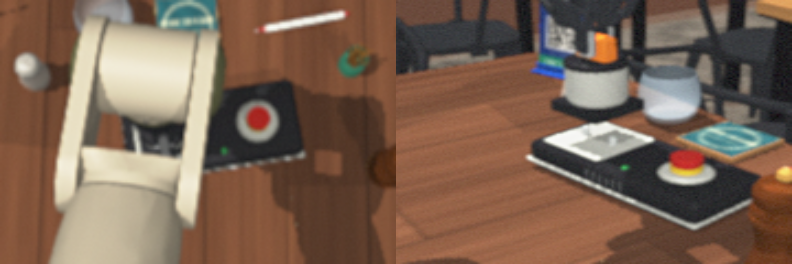

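View pics/s1b.png

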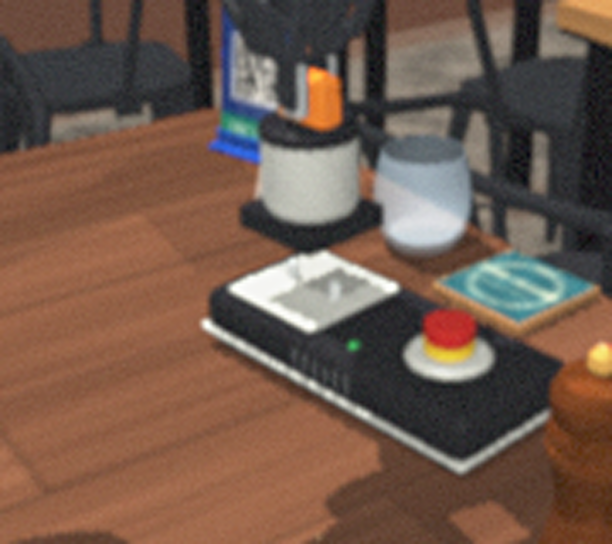

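```bash
cat > c.py <<'E'
from h import *
from scipy.optimize import least_squares
def cyl(n,f,lo,hi,c0,tilt=False):
    z=np.load(f); P,u,v=pts(n,z["d"],np.ones(z["d"].shape,bool))
    im=z["im"][v,u].astype(int)
    k=(P[:,2]>lo)&(P[:,2]<hi)&(np.hypot(P[:,0]-c0[0],P[:,1]-c0[1])<.042)
    P=P[k]; r=least_squares(lambda p:np.hypot(P[:,0]-p[0]-0*P[:,2],P[:,1]-p[1])-.034,c0,loss="soft_l1",f_scale=.002)
    print(n,f,len(P),r.x.round(4),"rms",np.sqrt((r.fun**2).mean()).round(4)); return P
cyl("scene","/tmp/scene.npz",.02,.076,[.4995,.279])
cyl("scene","/tmp/scene_s1.npz",.117,.172,[.599,.048])
z=np.load("/tmp/scene_s1.npz");P,u,v=pts("scene",z["d"],np.ones(z["d"].shape,bool))
k=(np.hypot(P[:,0]-.599,P[:,1]-.048)<.06)&(P[:,2]>.09)&(P[:,2]<.2)
print(np.histogram(P[k,2],22,(.09,.2)))
E
python3 c.py
```

```text
scene /tmp/scene.npz 445 [0.5011 0.2799] rms 0.0014
scene /tmp/scene_s1.npz 631 [0.5988 0.0483] rms 0.0011
(array([  0,  66,  82,  81, 163,  44,  54,  56,  62,  55,  57,  61,  59,
        64,  58,  50,  79, 147,  32,  32,  37,  41]), array([0.09 , 0.095, 0.1  , 0.105, 0.11 , 0.115, 0.12 , 0.125, 0.13 ,
       0.135, 0.14 , 0.145, 0.15 , 0.155, 0.16 , 0.165, 0.17 , 0.175,
       0.18 , 0.185, 0.19 , 0.195, 0.2  ]))
```

Request:
jog_arm([
  [[-0.02,0,0.1,0,0,0],[0,0,0.2,0,0,0],[0,0,0.2,0,0,0],[0,0,0.2,0,0,0],[0,0,0.1,0,0,0],[0,0,0,0,0,0],[0,0,0,0,0,0]],
])

```text
time_s: 8.65
position: [0.599, 0.0477, 0.1681]
tool_rot: [[-0.167, 0.986, 0.0], [0.986, 0.167, -0.0], [-0.0, 0.0, -1.0]]
ft_force: [-0.0, -0.6, -2.5]
grip_width: 0.017
```

```bash
cat > o.py <<'E'
from h import *
import sys
tag=sys.argv[1]
go([.599,.0465,.152],9.6)
s=env.observe(); p=s["position"]; 
for n,box,fx in (("scene",(240,170,340,260),8),):
    ims=[save(n,f"{n}_{tag}.png") for _ in range(3)]
    im=np.mean([i[0].astype(float) for i in ims],0).astype(np.uint8); np.savez(f"/tmp/{n}_{tag}",im=im,d=ims[-1][1])
    x0,y0,x1,y1=box; b=cv2.resize(im[y0:y1,x0:x1,::-1],None,fx=fx,fy=fx,interpolation=cv2.INTER_CUBIC)
    plain=b.copy()
    a=np.radians(9.6); X=np.array([np.cos(a),np.sin(a)]);Y=np.array([-X[1],X[0]])
    def sq(c,h,z,col):
        q=[proj(n,[*(np.array(c)+sx*h*X+sy*h*Y),z]) for sx,sy in((-1,-1),(1,-1),(1,1),(-1,1))]
        q=(np.array(q)+.5-[x0,y0])*fx; cv2.polylines(b,[q.astype(int)],True,col,1)
    sq((.599,.0465),.044,.048,(0,0,255)); u=p[2]-.104
    sq(p[:2],.036,u,(0,255,0)); sq(p[:2],.036,u+.016,(255,255,0))
    cv2.imwrite(f"pics/o_{tag}.png",b[:600]); cv2.imwrite(f"pics/p_{tag}.png",plain[:600])
E
python3 o.py a
```

```text
t 8.65 pos [0.599  0.0477 0.1681] yaw_y 9.63 F [-0.04 -0.59 -2.48] w 0.017
shift units [-0.03  -0.006  0.403] mm 16.2
turn units [0.001 0.    0.003]  shift if turned first [-0.03  -0.006  0.403]
```

View pics/o_a.png

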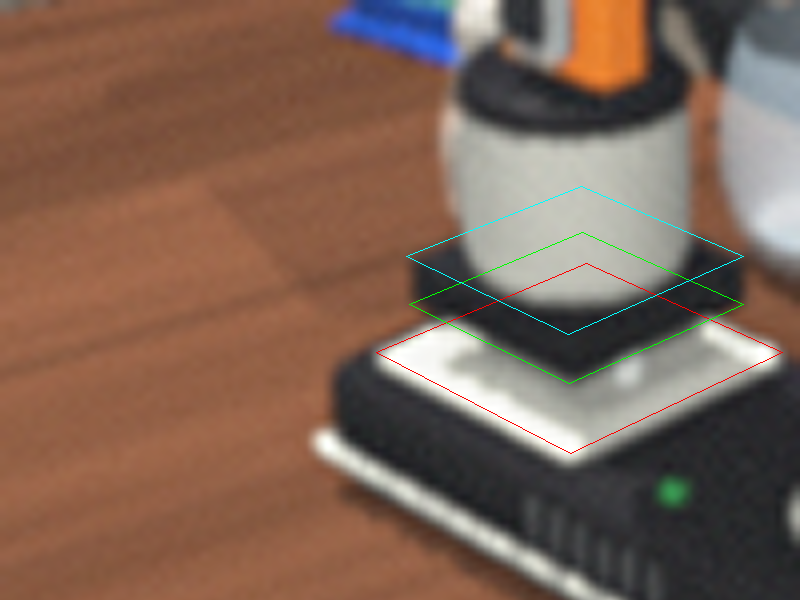

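```bash
cat > e.py <<'E'
from h import *
import sys
from scipy.ndimage import map_coordinates, gaussian_filter
from scipy.optimize import least_squares
def pj(n,P):
    c=vision.camera_info(n); K=np.array([[c["fx"],0,c["cx"]],[0,c["fy"],c["cy"]],[0,0,1.]])
    return cv2.projectPoints(np.asarray(P,float).reshape(-1,3),np.array(c["rvec"],float),np.array(c["tvec"],float),K,None)[0][:,0]
def edge(g,n,A,B,lo=.15,hi=.85,N=25,rng=4,sign=0):
    """subpixel edge pts near projected segment A-B"""
    S=A+(B-A)*np.linspace(lo,hi,N)[:,None]; q=pj(n,S); t=(q[-1]-q[0]);t/=np.linalg.norm(t); nn=np.array([-t[1],t[0]])
    o=np.arange(-rng,rng+.01,.1); out=[]
    for p in q:
        xy=p+o[:,None]*nn; pr=map_coordinates(g,[xy[:,1],xy[:,0]],order=3); d=np.gradient(pr)
        d=d*sign if sign else abs(d)
        i=d.argmax()
        if 2<i<len(o)-3 and d[i]>.8: 
            w=slice(max(0,i-8),i+9); out.append(p+nn*(o[w]*d[w].clip(0)).sum()/d[w].clip(0).sum())
    return np.array(out).reshape(-1,2),nn
def corners(c,h,z,yaw):
    a=np.radians(yaw); X=np.array([np.cos(a),np.sin(a)]);Y=np.array([-X[1],X[0]])
    return [np.array([*(np.array(c)+sx*h*X+sy*h*Y),z]) for sx,sy in((-1,-1),(1,-1),(1,1),(-1,1))]
def fit(n,segs,p0,g,free=None,it=4,prior=None,rngs=(4,3,2,2)):
    p=np.array(p0,float)
    for k in range(it):
        obs=[]
        for f,lo,hi,sg in segs:
            A,B=f(p); e,_=edge(g,n,A,B,lo,hi,rng=rngs[k],sign=sg); obs.append((f,e))
        def res(x):
            r=[]
            for f,e in obs:
                q=pj(n,f(x)); t=(q[1]-q[0])/np.linalg.norm(q[1]-q[0]); r+=list((e-q[0])@np.array([-t[1],t[0]]))
            return np.array(r) if prior is None else np.r_[r,prior(x)]
        s=least_squares(res,p,loss="soft_l1",f_scale=.3); p=s.x
    return p,[ (len(e),np.round(np.median((e-pj(n,f(p))[0])@(lambda t:np.array([-t[1],t[0]])/np.linalg.norm(t))(np.diff(pj(n,f(p)),axis=0)[0])),2)) for f,e in obs]
def seatseg(i,j): return lambda p:np.array([corners(p[:2],.044,.048,p[2])[k] for k in(i,j)])
E
cat > e1.py <<'E'
from e import *
pr=lambda x:[0]
for n in("scene","top"):
    z=np.load(f"/tmp/{n}.npz"); g=z["im"].astype(float).mean(2)
    r=fit(n,[(seatseg(0,1),.1,.9,0),(seatseg(1,2),.1,.9,0),(seatseg(2,3),.1,.9,0),(seatseg(3,0),.1,.9,0)],[.599,.0465,9.6],g); print(n,"seat all",r[0].round(4),r[1])
    bs=lambda i,j:(lambda p:np.array([np.r_[p[:2]+sx*.055*np.array([np.cos(a),np.sin(a)])+sy*.125*np.array([-np.sin(a),np.cos(a)]),.045] for a in[np.radians(p[2])] for sx,sy in[((-1,-1),(1,-1),(1,1),(-1,1))[k] for k in(i,j)]]))
    # red disc
    hsv=cv2.cvtColor(z["im"],cv2.COLOR_RGB2HSV)
    jf=lambda i,j:(lambda p:np.array([corners(p[:2],.036,.016,p[2])[k] for k in(i,j)]))
    jb=lambda i,j:(lambda p:np.array([corners(p[:2],.036,.0,p[2])[k] for k in(i,j)]))
    bt=lambda i,j:(lambda p:np.array([ [*(p[:2]+sx*.009*np.array([np.cos(a),np.sin(a)])+sy*.023*np.array([-np.sin(a),np.cos(a)])),.113] for a in[np.radians(p[2])] for sx,sy in[((-1,-1),(1,-1),(1,1),(-1,1))[k] for k in(i,j)]]))
    sat=z["im"].astype(float)[...,0]-z["im"].astype(float)[...,2]
    if n=="top":
        r=fit(n,[(bt(0,1),.2,.8,0),(bt(1,2),.1,.9,0),(bt(2,3),.2,.8,0),(bt(3,0),.1,.9,0)],[.4995,.279,30],sat); print(n,"bar",r[0].round(4),r[1])
E
python3 e1.py
```

```text
scene seat all [0.5965 0.044  9.4027] [(25, np.float64(0.31)), (25, np.float64(0.59)), (25, np.float64(0.48)), (25, np.float64(0.39))]
top seat all [0.5996 0.0474 9.6312] [(25, np.float64(0.38)), (25, np.float64(0.48)), (25, np.float64(0.31)), (25, np.float64(0.41))]
top bar [ 0.501   0.2783 34.19  ] [(25, np.float64(0.33)), (25, np.float64(0.67)), (25, np.float64(0.3)), (25, np.float64(0.71))]
```

```bash
cat > e2.py <<'E'
from e import *
tag=sys.argv[1]; n="scene"
z=np.load(f"/tmp/{n}_{tag}.npz"); g=z["im"].astype(float).mean(2)
p=env.observe()["position"]; u=p[2]-.104
sr=fit(n,[(seatseg(0,1),.08,.8,0),(seatseg(3,0),.1,.9,0)],[.597,.044,9.5],g,prior=lambda x:[(x[2]-9.5)*2]); print("seat near edges",sr[0].round(4),sr[1])
C=lambda p,dz:corners(p[:2],.036,p[2]+dz,9.6)
b=lambda i,j:(lambda p:np.array([C(p,0)[i],C(p,0)[j]]))
t=lambda i,j:(lambda p:np.array([C(p,.016)[i],C(p,.016)[j]]))
v=lambda i:(lambda p:np.array([C(p,0)[i],C(p,.016)[i]]))
r=fit(n,[(b(0,1),.1,.8,0),(b(3,0),.2,.9,0),(v(1),.2,.8,0),(v(3),.2,.8,0)],[*p[:2],u],g,prior=lambda x:[(x[2]-u)*2000]); print("foot, z tied",r[0].round(4),r[1])
r=fit(n,[(b(0,1),.1,.8,0),(b(3,0),.2,.9,0),(v(1),.2,.8,0),(v(3),.2,.8,0)],[*p[:2],u],g); print("foot free",r[0].round(4),r[1], "tcp",p.round(4),u.round(4))
# steel body: fit silhouette sides
b8=cv2.resize(z["im"][170:245,240:340,::-1],None,fx=8,fy=8,interpolation=2)
def dr(P,col):
    q=(pj(n,P)+.5-[240,170])*8; cv2.polylines(b8,[q.astype(int)],True,col,1)
dr(C(r[0],0),(0,255,0)); dr(C(r[0],.016),(255,255,0)); dr(corners(sr[0][:2],.044,.048,9.5),(0,0,255)); cv2.imwrite(f"pics/f_{tag}.png",b8)
E
python3 e2.py a
```

```text
seat near edges [0.5952 0.0404 9.5228] [(25, np.float64(-0.0)), (25, np.float64(0.01))]
foot, z tied [0.6001 0.0484 0.0643] [(25, np.float64(0.1)), (25, np.float64(-0.08)), (24, np.float64(-0.18)), (25, np.float64(0.11))]
foot free [0.603  0.053  0.0613] [(25, np.float64(0.09)), (25, np.float64(-0.15)), (25, np.float64(-0.0)), (25, np.float64(0.0))] tcp [0.5991 0.0477 0.1684] 0.0644
```

View pics/f_a.png

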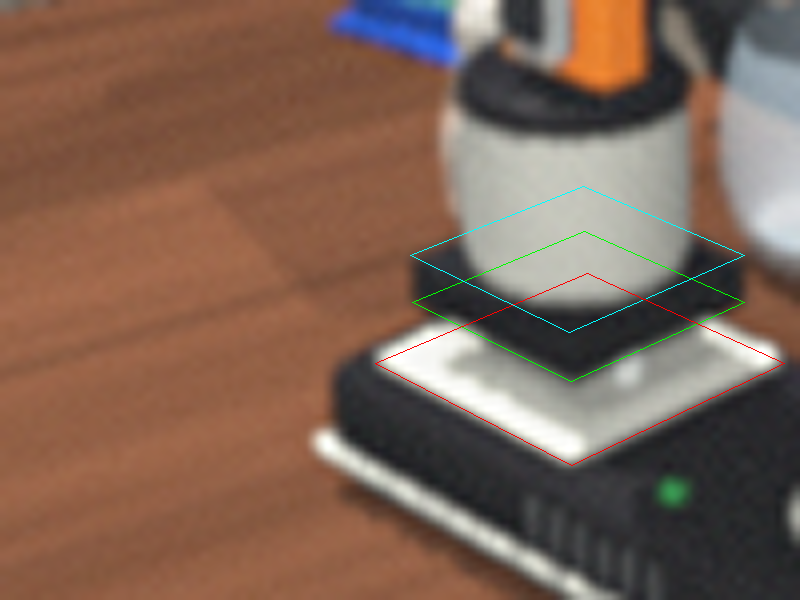

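The near seat edges include the plate's 3 mm side, which biases the scene fit. I'll refit the near edges at z = 0.045.

```bash
cat > e3.py <<'E'
from e import *
ss=lambda i,j,h:(lambda p:np.array([corners(p[:2],.044,h,p[2])[k] for k in(i,j)]))
for n,zn in(("scene",.045),("top",.048)):
    z=np.load(f"/tmp/{n}.npz"); g=z["im"].astype(float).mean(2)
    near=.045
    zz={'scene':(.045,.048,.048,.045),'top':(.048,.048,.048,.045)}[n]
    r=fit(n,[(ss(0,1,zz[0]),.1,.9,0),(ss(1,2,zz[1]),.1,.9,0),(ss(2,3,zz[2]),.1,.9,0),(ss(3,0,zz[3]),.1,.9,0)],[.599,.0465,9.6],g); print(n,"seat all",r[0].round(4),r[1])
    # pegs: bright/dark tips; show enlargements
n="scene";z=np.load("/tmp/scene_a.npz");g=z["im"].astype(float).mean(2)
print(fit(n,[(ss(0,1,.045),.08,.8,0),(ss(3,0,.045),.1,.9,0)],[.599,.0465,9.6],g,prior=lambda x:[(x[2]-9.6)*2]))
out=[]
for n in("scene","top"):
    z=np.load(f"/tmp/{n}.npz"); q=pj(n,[[.599,.0465,.054]])[0].astype(int)
    b=cv2.resize(z["im"][q[1]-22:q[1]+22,q[0]-25:q[0]+25,::-1],None,fx=8,fy=8,interpolation=2)
    a=np.radians(9.6); Y=np.array([-np.sin(a),np.cos(a)])
    for s in(-1,1):
        c=np.array([.599,.0465])+s*.022*Y
        w=(pj(n,[[*c,.048],[*c,.060]])+.5-(q-[25,22]))*8; cv2.line(b,tuple(w[0].astype(int)),tuple(w[1].astype(int)),(0,0,255),1)
    out.append(b)
cv2.imwrite("pics/pegs.png",np.hstack(out))
E
python3 e3.py
```

```text
scene seat all [0.5984 0.0468 9.4214] [(25, np.float64(-0.07)), (25, np.float64(0.02)), (25, np.float64(-0.08)), (25, np.float64(0.02))]Traceback (most recent call last):
  File "e3.py", line 7, in <module>
    r=fit(n,[(ss(0,1,zz[0]),.1,.9,0),(ss(1,2,zz[1]),.1,.9,0),(ss(2,3,zz[2]),.1,.9,0),(ss(3,0,zz[3]),.1,.9,0)],[.599,.0465,9.6],g); print(n,"seat all",r[0].round(4),r[1])
  File "e.py", line 33, in fit
    s=least_squares(res,p,loss="soft_l1",f_scale=.3); p=s.x
    return func(*args, **kwargs)
    vector_fun = VectorFunction(
        fun_wrapped,
    ...<6 lines>...
        workers=workers
    )
    self._update_fun()
    ~~~~~~~~~~~~~~~~^^
    self.f = self.fun_wrapped(xp_copy(self.x))
             ~~~~~~~~~~~~~~~~^^^^^^^^^^^^^^^^^
    return np.atleast_1d(self.fun(x))
                         ~~~~~~~~^^^
    return self.f(x, *self.args, **self.kwargs)
           ~~~~~~^^^^^^^^^^^^^^^^^^^^^^^^^^^^^^
  File "e.py", line 31, in res
    q=pj(n,f(x)); t=(q[1]-q[0])/np.linalg.norm(q[1]-q[0]); r+=list((e-q[0])@np.array([-t[1],t[0]]))
  File "e.py", line 6, in pj
    c=vision.camera_info(n); K=np.array([[c["fx"],0,c["cx"]],[0,c["fy"],c["cy"]],[0,0,1.]])
ValueError: time passes only in moves, steps and waits
```

```bash
sed -i 's/^def cam(n):/_c={}\ndef ci(n):\n    if n not in _c: _c[n]=vision.camera_info(n)\n    return _c[n]\ndef cam(n):/; s/c=vision.camera_info(n); R=/c=ci(n); R=/' h.py; sed -i 's/c=vision.camera_info(n); K/c=ci(n); K/' e.py; python3 e3.py
```

```text
scene seat all [0.5984 0.0468 9.4214] [(25, np.float64(-0.07)), (25, np.float64(0.02)), (25, np.float64(-0.08)), (25, np.float64(0.02))]
top seat all [0.5998 0.0475 9.6154] [(25, np.float64(0.38)), (25, np.float64(0.4)), (25, np.float64(0.31)), (25, np.float64(0.32))]
(array([0.5980457 , 0.04476759, 9.6171288 ]), [(25, np.float64(-0.0)), (25, np.float64(0.01))])
```

View pics/pegs.png

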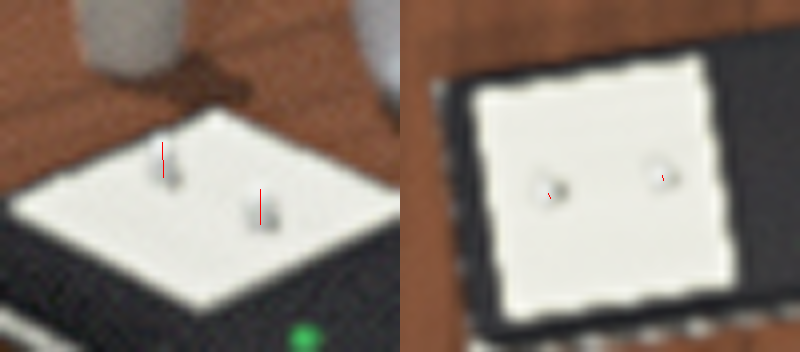

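Request:
jog_arm([
  [[-0.02,-0.015,0,0,0,0],[0,0,0.05,0,0,0],[0,0,0.05,0,0,0],[0,0,0.05,0,0,0],[0,0,0,0,0,0],[0,0,0,0,0,0]],
])

```text
time_s: 9.4
position: [0.5985, 0.0468, 0.162]
tool_rot: [[-0.167, 0.986, -0.0], [0.986, 0.167, -0.0], [0.0, -0.0, -1.0]]
ft_force: [-0.3, 0.9, -2.1]
grip_width: 0.0167
```

Request:
jog_arm([
  [[0,0,0.03,0,0,0],[0,0,0.03,0,0,0],[0,0,0,0,0,0],[0,0,0,0,0,0]],
])

```text
time_s: 9.8
position: [0.5985, 0.0469, 0.1596]
tool_rot: [[-0.167, 0.986, -0.0], [0.986, 0.167, 0.0], [0.0, -0.0, -1.0]]
ft_force: [-0.0, 0.2, -1.8]
grip_width: 0.017
```

Request:
jog_arm([
  [[0,0,0.03,0,0,0],[0,0,0.03,0,0,0],[0,0,0,0,0,0],[0,0,0,0,0,0]],
])

```text
time_s: 10.2
position: [0.5985, 0.0469, 0.1572]
tool_rot: [[-0.167, 0.986, -0.0], [0.986, 0.167, 0.0], [0.0, -0.0, -1.0]]
ft_force: [0.6, -0.4, -3.0]
grip_width: 0.0172
```

Request:
jog_arm([
  [[0,0,0.03,0,0,0],[0,0,0.03,0,0,0],[0,0,0,0,0,0],[0,0,0,0,0,0]],
])

```text
time_s: 10.6
position: [0.5985, 0.0469, 0.1548]
tool_rot: [[-0.167, 0.986, -0.0], [0.986, 0.167, 0.0], [0.0, -0.0, -1.0]]
ft_force: [0.1, 0.2, -1.8]
grip_width: 0.0171
```

Request:
jog_arm([
  [[0,0,0.02,0,0,0],[0,0,0.02,0,0,0],[0,0,0,0,0,0]],
])

```text
time_s: 10.9
position: [0.5984, 0.0469, 0.1531]
tool_rot: [[-0.167, 0.986, -0.0], [0.986, 0.167, 0.0], [0.0, -0.0, -1.0]]
ft_force: [0.6, -0.4, -2.7]
grip_width: 0.0172
```

Request:
jog_arm([
  [[0,0,0.015,0,0,0],[0,0,0,0,0,0],[0,0,0,0,0,0]],
])

```text
time_s: 11.2
position: [0.5985, 0.0469, 0.1526]
tool_rot: [[-0.167, 0.986, 0.0], [0.986, 0.167, 0.0], [0.0, 0.0, -1.0]]
ft_force: [0.3, -0.1, -2.4]
grip_width: 0.0173
```

Request:
jog_arm([
  [[0,0,0.01,0,0,0],[0,0,0,0,0,0],[0,0,0,0,0,0]],
])

```text
time_s: 11.5
position: [0.5985, 0.0468, 0.1522]
tool_rot: [[-0.167, 0.986, -0.0], [0.986, 0.167, -0.0], [-0.0, -0.0, -1.0]]
ft_force: [1.4, -0.3, -2.4]
grip_width: 0.0173
```

Request:
jog_arm([
  [[0,0,0.01,0,0,0],[0,0,0,0,0,0],[0,0,0,0,0,0]],
])

```text
time_s: 11.8
position: [0.5986, 0.0469, 0.1521]
tool_rot: [[-0.167, 0.986, 0.0], [0.986, 0.167, -0.0], [-0.0, 0.0, -1.0]]
ft_force: [-0.3, 0.1, 0.0]
grip_width: 0.017
```

Contact came exactly at the expected height (the jar's 2.4 N weight has gone off the wrist). Releasing now.

Request:
jog_arm([
  [[0,0,0,0,0,0],[0,0,0,0,0,0],[0,0,0,0,0,0],[0,0,0,0,0,0],[0,0,0,0,0,0],[0,0,0,0,0,0]],
], grip=0.2)

```text
time_s: 12.4
position: [0.5985, 0.0469, 0.1518]
tool_rot: [[-0.167, 0.986, 0.0], [0.986, 0.167, -0.0], [-0.0, 0.0, -1.0]]
ft_force: [0.3, -0.3, -1.0]
grip_width: 0.0514
```

Request:
jog_arm([
  [[0,0,-0.1,0,0,0],[0,0,-0.3,0,0,0],[0,0,-0.5,0,0,0],[0,0,-0.5,0,0,0],[0,0,-0.5,0,0,0],[0,0,-0.3,0,0,0],[0,0,0,0,0,0]],
])

```text
time_s: 13.1
position: [0.599, 0.0468, 0.242]
tool_rot: [[-0.167, 0.986, 0.004], [0.986, 0.167, -0.0], [-0.001, 0.004, -1.0]]
ft_force: [-0.6, 0.2, -0.2]
grip_width: 0.0513
```

```bash
python3 - <<'E'
from h import *
go([.6205,-.0815,.18],9.6)
im,d=save('scene','r.png'); np.savez('/tmp/scene_r',im=im,d=d)
cv2.imwrite('pics/rr.png',cv2.resize(im[130:270,220:400,::-1],None,fx=4,fy=4,interpolation=2))
E
python3 - <<'E'
import sys; sys.path.insert(0,'.')
E
cat > c2.py <<'E'
from h import *
from scipy.optimize import least_squares
z=np.load('/tmp/scene_r.npz'); P,u,v=pts('scene',z['d'],np.ones(z['d'].shape,bool))
k=(P[:,2]>.068)&(P[:,2]<.124)&(np.hypot(P[:,0]-.599,P[:,1]-.047)<.042);Q=P[k]
r=least_squares(lambda p:np.hypot(Q[:,0]-p[0]-p[2]*(Q[:,2]-.09),Q[:,1]-p[1]-p[3]*(Q[:,2]-.09))-.034,[.599,.047,0,0],loss='soft_l1',f_scale=.002)
print(len(Q),r.x.round(4))
k=(np.hypot(P[:,0]-.599,P[:,1]-.047)<.03)&(P[:,2]>.14); print("bar top",np.percentile(P[k,2],[50,90,98]).round(4))
for s in (.005,): 
    h,e=np.histogram(P[(np.hypot(P[:,0]-.599,P[:,1]-.047)<.034)&(P[:,2]>.1)&(P[:,2]<.175),2],30); print(h,e[[0,-1]])
E
python3 c2.py
```

```text
t 13.1 pos [0.599  0.0468 0.242 ] yaw_y 9.63 F [-0.58  0.16 -0.18] w 0.0513
shift units [-3.251 -0.012  1.553] mm 144.1
turn units [0.025 0.007 0.003]  shift if turned first [-3.253 -0.005  1.549]
584 [ 0.5992  0.0468 -0.0156 -0.0247]
bar top [0.299  0.3377 0.3461]
[ 12  11  12  12  11   8   8  14   2   1   0   6  23 129  20  14  15  12
  17  13  15  15  14  18  12  17  15  17  21  42] [0.10031013 0.1626906 ]
```

View pics/rr.png

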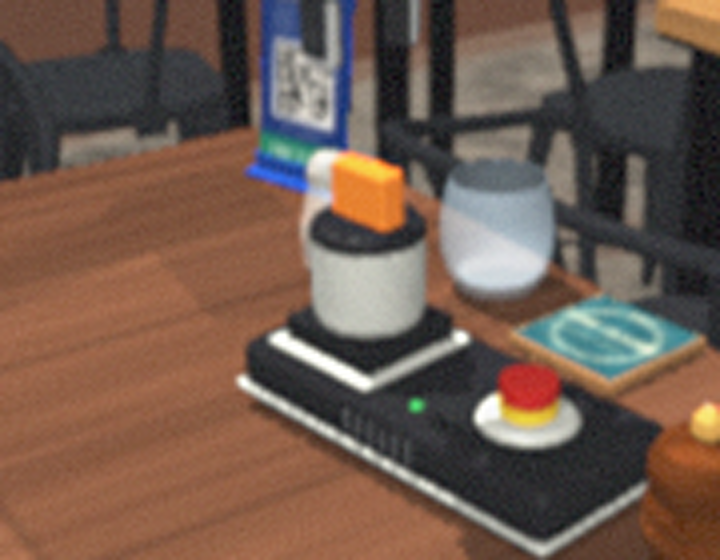

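The jar is seated: lid top at 0.128, level, centred in the seat's white frame. Next I'll shut the fingers and go over the button (red top at ~(352,226) in the scene).

Request:
jog_arm([
  [[-0.2,0,0,0,0,0],[-0.4,0,0,0,0,0],[-0.5,0,0,0,0,0],[-0.5,0,0,0,0,0],[-0.5,0,0,0,0,0],[-0.5,0,0,0,0,0],[-0.4,0,0,0,0,0],[-0.25,0,0,0,0,0],[0,0,0,0,0,0],[0,0,0,0,0,0]],
], grip=-1, squeeze=40)

```text
time_s: 14.15
position: [0.6201, -0.0811, 0.2397]
tool_rot: [[-0.167, 0.986, -0.0], [0.986, 0.167, 0.0], [0.0, -0.0, -1.0]]
ft_force: [-0.0, 0.3, 0.1]
grip_width: -0.0001
```

Request:
jog_arm([
  [[0,0,0.3,0,0,0],[0,0,0.5,0,0,0],[0,0,0.5,0,0,0],[0,0,0.5,0,0,0],[0,0,0.5,0,0,0],[0,0,0.5,0,0,0],[0,0,0.3,0,0,0],[0,0,0.2,0,0,0],[0,0,0,0,0,0],[0,0,0,0,0,0]],
])

```text
time_s: 15.15
position: [0.6205, -0.0813, 0.1084]
tool_rot: [[-0.167, 0.986, 0.001], [0.986, 0.167, -0.0], [-0.001, 0.001, -1.0]]
ft_force: [-0.7, -0.2, 0.4]
grip_width: 0.0001
```

```bash
python3 - <<'E'
from h import *
go([.6205,-.0820,.090],9.6)
im,d=save('scene','b1.png'); np.savez('/tmp/scene_b1',im=im,d=d)
cv2.imwrite('pics/bb1.png',cv2.resize(im[140:260,270:420,::-1],None,fx=5,fy=5,interpolation=2))
E
```

```text
t 15.15 pos [ 0.6205 -0.0813  0.1084] yaw_y 9.64 F [-0.71 -0.18  0.36] w 0.0001
shift units [-0.018 -0.004  0.46 ] mm 18.4
turn units [0.006 0.004 0.005]  shift if turned first [-0.018 -0.004  0.46 ]
```

View pics/bb1.png

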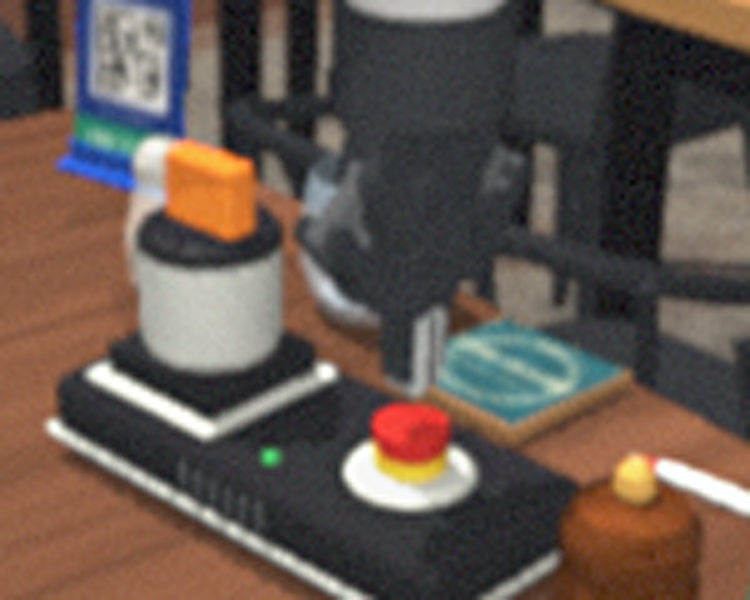

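The fingertips hang over the button's centre ((353,218) against the button top at ~(352,223)). Approaching gently.

Request:
jog_arm([
  [[0,0,0.15,0,0,0],[0,0,0.15,0,0,0],[0,0,0.1,0,0,0],[0,0,0,0,0,0],[0,0,0,0,0,0]],
])

```text
time_s: 15.7
position: [0.6202, -0.0813, 0.0918]
tool_rot: [[-0.167, 0.986, -0.0], [0.986, 0.167, -0.0], [0.0, -0.0, -1.0]]
ft_force: [-0.0, -0.5, 0.2]
grip_width: -0.0
```

Request:
jog_arm([
  [[0,0,0.05,0,0,0],[0,0,0.05,0,0,0],[0,0,0,0,0,0],[0,0,0,0,0,0]],
])

```text
time_s: 16.1
position: [0.6204, -0.0814, 0.0882]
tool_rot: [[-0.167, 0.986, 0.001], [0.986, 0.167, -0.0], [-0.0, 0.001, -1.0]]
ft_force: [0.2, -0.2, 2.3]
grip_width: 0.0001
```

Request:
jog_arm([
  [[0,0,0.03,0,0,0],[0,0,0.03,0,0,0],[0,0,0,0,0,0],[0,0,0,0,0,0]],
])

```text
time_s: 16.5
position: [0.6204, -0.0814, 0.0856]
tool_rot: [[-0.167, 0.986, 0.001], [0.986, 0.167, -0.0], [-0.0, 0.001, -1.0]]
ft_force: [0.7, 0.1, 4.1]
grip_width: -0.0001
```

Request:
jog_arm([
  [[0,0,0.03,0,0,0],[0,0,0.03,0,0,0],[0,0,0.025,0,0,0],[0,0,0,0,0,0],[0,0,0,0,0,0],[0,0,0,0,0,0],[0,0,0,0,0,0],[0,0,0,0,0,0]],
])

```text
time_s: 17.3
position: [0.6204, -0.0814, 0.0822]
tool_rot: [[-0.167, 0.986, 0.001], [0.986, 0.167, -0.0], [-0.0, 0.001, -1.0]]
ft_force: [0.4, -0.7, 5.7]
grip_width: -0.0001
```

```bash
python3 - <<'E'
from h import *
go([.6205,-.0820,.082],9.6)
F=[]
im,d=save('scene','b2.png'); np.savez('/tmp/scene_r',im=im,d=d)
for i in range(4):
    F.append(env.observe()["ft_force"][2]); vision.get_image('scene')
print(np.round(F,2))
cv2.imwrite('pics/bb2.png',cv2.resize(im[140:260,270:420,::-1],None,fx=5,fy=5,interpolation=2))
E
python3 c2.py
```

```text
t 17.3 pos [ 0.6204 -0.0814  0.0822] yaw_y 9.63 F [ 0.4  -0.69  5.7 ] w -0.0001
shift units [-0.016  0.     0.005] mm 0.7
turn units [0.004 0.002 0.003]  shift if turned first [-0.016  0.     0.005]
[5.33 5.77 5.18 6.36]
587 [ 0.5992  0.0468 -0.0132 -0.0181]
bar top [0.1537 0.1613 0.1618]
[ 15  11  12   9  11  12   8  11   7   2   1   2  19 127  20  12  16  14
  18  13  14  14  18   9  18  16  14  17  19  45] [0.1001395  0.16220451]
```

View pics/bb2.png

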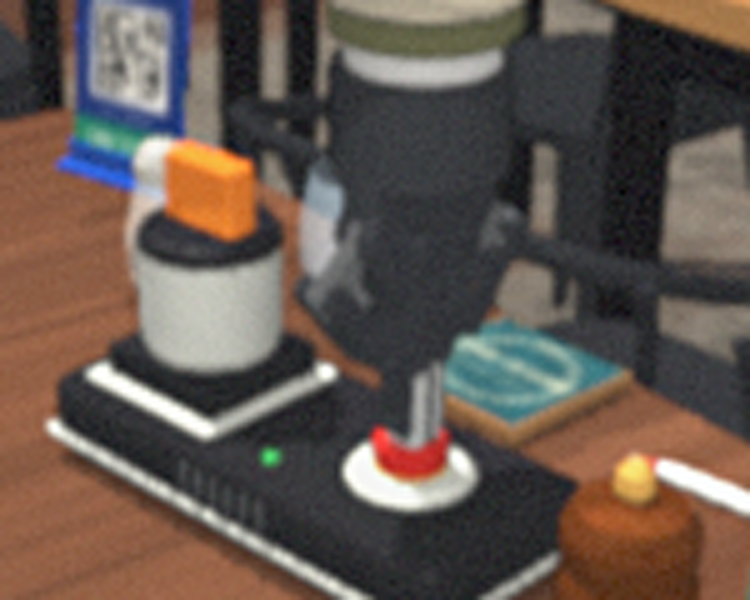

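The fingertips hold the button with only the red showing and the yellow band just gone. The force is about 5.7 N and the depth about 7.8 mm. The jar is unmoved and the gripper is clear of it. Handing in.

```bash
python3 -c "
from rig import close_job
print(close_job())"
```

```text
the job is handed in; nothing more can be done
None
```

The jar is on the seat and let go, and the fingertips are holding the button about halfway down. I handed the job in at about 17.5 s of the 58 s; it gives no verdict, so the figures below are my own checks.

- **Jar:** I gripped it by the orange bar and lowered it over the pegs with no noticeable side force. It touched down at the expected height, and the wrist force went from -2.4 N to 0. In the last pictures its lid is at 128 mm, its axis is at about (0.599, 0.047), within about 1 mm of where I measured the seat, and the gripper is well clear of it.
- **Jar tilt:** the last depth fit gave a lean of about 0.02 rad, against a limit of 0.06. I put that down to measurement noise.
- **Button:** first touch came at TCP height 90 mm. The fingers now hold at 82.2 mm, so the button is about 7.8 mm down. The force readings were 5.2–6.4 N, against the 6 N expected halfway, and the last picture shows the yellow band just gone.
- **Other items:** I did not go near the pepper mill, salt shaker or toothpick pot. I did not re-measure their positions at the end.
- **Disagreement:** the two cameras first differed by about 4.6 mm on the seat position. The cause was the seat plate's visible side edge, and correcting for it brought them within about 1.5 mm.

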